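# Line up the antenna coils by height beside the loudspeaker

### The arm

A 6-joint arm with a two-finger parallel gripper is mounted at the origin on the work surface. World frame = base frame: x ahead of the robot, y to its left, z up, the work surface at z = 0. Lengths are in m, angles in rad, forces in N, time in s.
With the tool pointing down it reaches from about 0.375 to 0.975 m from the base axis. Payload 3.8 kg.
Tool frame: the origin (TCP) lies midway between the tips of the shut fingers; the grasp point (between the pads) lies 19 mm behind it; z points along the fingers, y is the line along which they close (so a half turn about z gives the same grasp; the last joint's range is limited). The gripper opens to 85 mm and grips with 20 to 120 N. Pads are 22 mm wide; open, the fingers measure 114 mm over their backs; the gripper's body (76 mm by 85 mm) begins 54 mm behind the grasp point. The pads swing forward as they close: fully open they stand 13 mm farther back than shut.
Start: joints at [-1.226, 0.264, 1.604, -0, 1.274, -0.037], TCP at [0.251, -0.626, 0.231] pointing down, gripper open.
Joint ranges: [-2.63, 2.63], [-0.94, 2.18], [0.31, 2.57], [-1.31, 4.45], [0, 2.66], [-2.55, 2.55]. Speed limits (rad/s): [2.57, 2.57, 3.14, 3.14, 3.14, 3.14].

### API

Orientations are given as a rotation vector (axis times angle).
In Python, from workcell import read_state, vision, ticket gives the robot as it stands. The module is installed in compiled form; this text tells all that it offers.
- The arm moves only by the tool jog_arm, never from a script. Its arguments are lists of equal length, an entry for each row: "turn": the turn, a rotation vector about the tool's x, y, z in rad, a list of three; "delta_pos": the shift along the tool's x, y, z in m, a list of three; "gripper": the finger opening in m, from 0 to 0.0854. In form: {"turn": [[rx, ry, rz], ...], "delta_pos": [[dx, dy, dz], ...], "gripper": [gripper, ...]}. A call has 1 to 20 rows; each row shifts and turns the commanded pose from where the row before left it, along the tool's axes as they then stand; what a row does not reach is not made up. A row lasts 1/12 s, in which the tool goes at most 41.7 mm and 7.16 degrees, less where a joint would pass 70% of its speed; a pose out of reach is approached as far as the arm can. A call with a gripper value outside its range is refused whole. The fingers move at their own pace and stop on an object; "grip_force" is the grip in N (left out, the last holds). Time passes only in rows, so rows that do not move let the fingers close. It gives the time, the measured TCP pose, the force, the opening and the grip force at its end, in the units of the state.
- read_state(): the state, without advancing time (a new reading comes with each control period).
- vision.read_camera(name): name is "scene" or "top" or "wrist"; returns the picture (384x512x3 uint8, red, green, blue); there is no depth.
- vision.calibration(name): a dict with "vfov" (degrees; the focal length in pixels is half the picture's height over the tangent of half this angle, whatever the lens; pixels are square), "cx", "cy" (the principal point, pixels), "dist" ([k1, k2, p1, p2, k3] as OpenCV has them; the pictures are not rectified), "R" (3x3) and "t" (3): a world point X has camera coordinates R X + t; the wrist camera has in their place "mount" (4x4, takes a point from camera to tool coordinates, whose origin is the TCP and whose axes are the flange's). Camera axes: x right, y down, z forward; pixel columns grow to the right and rows downward; lengths in m; the calibration is good to about 2 mm. A picture is of the moment at which its call begins: read the wrist's pose just before it. calibration takes no time and is no camera call.
- ticket.finish_job(): hands the job in; it is judged then, once.
The state is a dict: "time": time; "q": joint angles; "joint_vel": joint speeds; "joint_torque": joint torques, N m; "tool_pos": TCP position; "tcp_rot": TCP orientation; "wrist_force": force on the tool from outside, world axes, zero at the start; "torque": the same for the moment, N m; "width": opening from 0.0 (shut) to 1.0 (fully open); "grip_force": force on a finger pad.
Only numpy, scipy, OpenCV 4.12 (cv2) and the standard library are available. Lean on these libraries where they do the work, as an engineer would, in place of code of your own. Each camera call takes 0.05 s, during which the arm holds its last target. There are 200 camera calls.

### The job

Stand the four antenna coils upright on the row of round black pads, one centred on each pad, in order of height: the tallest on the pad next to the loudspeaker, then ever shorter, the shortest on the pad farthest from it. Do not let a coil fall over, and leave the loudspeaker and the handheld radio where they stand.

Things in the scene. Friction and masses are not known exactly. Their poses are not given: they have to be found in the camera images.
- coil_a_mid (a point): The shortest of four loose antenna coils: an upright cylinder, 40 mm in diameter all the way up and 45 mm tall, black former wound with bare copper between aluminium end caps; stands loose on the desk, about 143 g. The point is its centre, half-way up (22.5 mm above its foot); z along its axis, up.
- coil_b_mid (a point): The second shortest of four loose antenna coils: an upright cylinder, 40 mm in diameter all the way up and 65 mm tall, black former wound with bare copper between aluminium end caps; stands loose on the desk, about 171 g. The point is its centre, half-way up (32.5 mm above its foot); z along its axis, up.
- coil_c_mid (a point): The second tallest of four loose antenna coils: an upright cylinder, 40 mm in diameter all the way up and 85 mm tall, black former wound with bare copper between aluminium end caps; stands loose on the desk, about 199 g. The point is its centre, half-way up (42.5 mm above its foot); z along its axis, up.
- coil_d_mid (a point): The tallest of four loose antenna coils: an upright cylinder, 40 mm in diameter all the way up and 105 mm tall, black former wound with bare copper between aluminium end caps; stands loose on the desk, about 227 g. The point is its centre, half-way up (52.5 mm above its foot); z along its axis, up.
- pad_0_top (a point): One of four alike flat black rubber pads, 60 mm in diameter, 82 mm apart centre to centre in one straight row on a fixed white board (340 x 90 x 10 mm). Pads and board do not move; the pad numbers say nothing of their order in the row. The point is the centre of the pad's top, 13 mm above the desk; z up, y along the row (either end).
- pad_1_top (a point): One of four alike flat black rubber pads, 60 mm in diameter, 82 mm apart centre to centre in one straight row on a fixed white board (340 x 90 x 10 mm). Pads and board do not move; the pad numbers say nothing of their order in the row. The point is the centre of the pad's top, 13 mm above the desk; z up, y along the row (either end).
- pad_2_top (a point): One of four alike flat black rubber pads, 60 mm in diameter, 82 mm apart centre to centre in one straight row on a fixed white board (340 x 90 x 10 mm). Pads and board do not move; the pad numbers say nothing of their order in the row. The point is the centre of the pad's top, 13 mm above the desk; z up, y along the row (either end).
- pad_3_top (a point): One of four alike flat black rubber pads, 60 mm in diameter, 82 mm apart centre to centre in one straight row on a fixed white board (340 x 90 x 10 mm). Pads and board do not move; the pad numbers say nothing of their order in the row. The point is the centre of the pad's top, 13 mm above the desk; z up, y along the row (either end).
- speaker_mid (a point): The loudspeaker: a loose black box, 76 x 76 mm, 61 mm tall, round grey grille on top. It stands in line with the row of pads, beyond either end of it, its centre 97 mm from the nearest pad's centre; a low brass and steel morse key (70 x 60 mm, 40 mm tall) stands likewise beyond the other end. The point is on the speaker's vertical axis, 29 mm above the desk.
- handheld_mid (a point): Handheld radio, loose and upright in its 56 mm square charger, 132 mm tall with its stub aerial, to the left or right of the coils (a white mug stands on the other side); the point is on its axis, 53 mm above the desk. Other loose bystanders: tape roll (60 mm across, 19 tall) and two adapters (20 across, 34 tall) among the coils, screwdriver near the robot; radio sets up to 130 mm tall at the far edge.

How it is judged:
By the outcome, as a careful person would: the job done as asked, in the order asked, and still so for the second after the job is handed in, with the robot touching nothing.
It also fails if it takes over 96 s, if anything falls off the work surface, if the arm or the gripper's body presses on something with over 40 N, if the wrist force passes 120 N, or if a joint passes its speed limit or range.

## Working session

There is one attempt and no reset: what is moved stays moved. The work goes in short steps, Python scripts to look and compute and a tool call to move; the robot and the scene stay as the last step left them, time stands still between calls to the robot, and variables do not carry over. Pictures are saved under pics/ and viewed, at most 14 in all, crops included, and the job is handed in when it is done.

Besides the shell and the picture viewer there is one more tool, called after ">>>" by a JSON object that holds its "method" and its "body", one argument or row to a line. jog_arm: Moves the arm, as the interface text tells. Its arguments: {"type":"object","properties":{"turn":{"type":"array","items":{"type":"array","items":{"type":"number"}}},"delta_pos":{"type":"array","items":{"type":"array","items":{"type":"number"}}},"gripper":{"type":"array","items":{"type":"number"}},"grip_force":{"type":"number"}},"required":["turn","delta_pos","gripper"]}

```bash
mkdir -p pics; python3 - <<'E'
from workcell import read_state, vision
import cv2,json,numpy as np
s=read_state(); print({k:np.round(v,3).tolist() for k,v in s.items()})
for n in ["scene","top"]:
    im=vision.read_camera(n); cv2.imwrite(f"pics/{n}0.png",im[:,:,::-1])
for n in ["scene","top","wrist"]: print(n,{k:np.round(v,4).tolist() for k,v in vision.calibration(n).items()})
E
```

```text
{'time': 0.0, 'q': [-1.226, 0.265, 1.605, 0.0, 1.274, -0.037], 'joint_vel': [-0.0, -0.002, 0.001, -0.001, 0.001, -0.001], 'joint_torque': [-0.002, -51.511, -36.731, -0.0, 0.013, -0.0], 'tool_pos': [0.251, -0.626, 0.23], 'tcp_rot': [-3.082, -0.596, 0.001], 'wrist_force': [0.294, -0.02, -0.246], 'torque': [0.036, -0.063, -0.039], 'grip_force': 0.0, 'width': 1.002}
scene {'vfov': 51.4373, 'cx': 260.2487, 'cy': 197.3841, 'dist': [0.0473, 0.0, 0.0, 0.0, 0.0], 'R': [[-0.6755, 0.7371, 0.0205], [0.4469, 0.4313, -0.7837], [-0.5865, -0.5203, -0.6207]], 't': [0.34, -0.1998, 1.5252]}
top {'vfov': 54.5051, 'cx': 257.1275, 'cy': 190.6849, 'dist': [-0.0086, 0.0, 0.0, 0.0, 0.0], 'R': [[-0.0004, -1.0, -0.0034], [-0.9959, 0.0007, -0.0907], [0.0907, 0.0034, -0.9959]], 't': [0.0013, 0.5318, 0.981]}
wrist {'vfov': 61.9943, 'cx': 252.1633, 'cy': 195.3018, 'dist': [-0.0338, 0.0, 0.0, 0.0, 0.0], 'mount': [[-0.0016, -0.9572, -0.2893, 0.0746], [1.0, -0.0016, -0.0002, 0.0001], [-0.0002, -0.2893, 0.9572, -0.1433], [0.0, 0.0, 0.0, 1.0]]}
```

View pics/scene0.png

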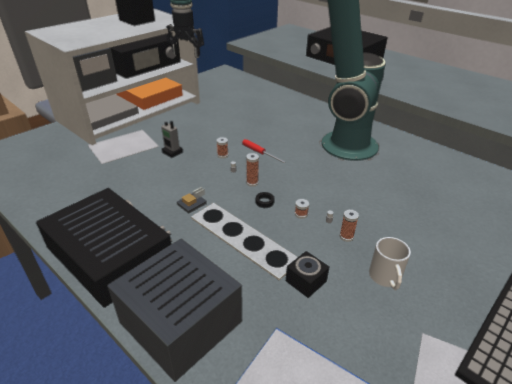

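View pics/top0.png

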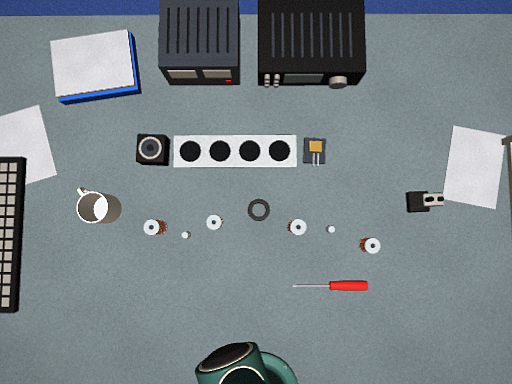

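The top view shows the speaker at (152,149), the pads at (190..279,151), the coil caps at (151,227), (214,222), (298,227) and (372,246), and the handheld at (418,201). Next I'll measure the pads and caps, and tell the coil heights apart in the scene view.

```bash
cat > h.py <<'E'
import numpy as np, cv2
from workcell import read_state, vision
from scipy.spatial.transform import Rotation as Ro
def cam(n, s=None):
    c=vision.calibration(n); f=192/np.tan(np.radians(c["vfov"])/2)
    K=np.array([[f,0,c["cx"]],[0,f,c["cy"]],[0,0,1]])
    if "mount" in c:
        T=np.eye(4);T[:3,:3]=Ro.from_rotvec(s["tcp_rot"]).as_matrix();T[:3,3]=s["tool_pos"]
        M=np.linalg.inv(T@np.array(c["mount"])); R,t=M[:3,:3],M[:3,3]
    else: R,t=np.array(c["R"]),np.array(c["t"])
    return K,np.array(c["dist"],float),R,t
def proj(C,X):
    K,d,R,t=C; return cv2.projectPoints(np.atleast_2d(np.array(X,float)),cv2.Rodrigues(R)[0],t,K,d)[0][:,0]
def back(C,uv,z):
    K,d,R,t=C; u=cv2.undistortPoints(np.array([[uv]],float),K,d)[0,0]
    r=R.T@np.array([u[0],u[1],1]); o=-R.T@t; return o+r*(z-o[2])/r[2]
E
cat > m.py <<'E'
from h import *
top=cv2.imread("pics/top0.png"); sc=cv2.imread("pics/scene0.png"); T=cam("top"); S=cam("scene")
def blob(im,mask,uv,r=11):
    m=np.zeros(mask.shape,np.uint8); cv2.circle(m,uv,r,255,-1); m&=mask
    n,l,st,ce=cv2.connectedComponentsWithStats(m); i=1+np.argmax(st[1:,4]); return ce[i],st[i,4]
g=cv2.cvtColor(top,cv2.COLOR_BGR2GRAY); dark=(g<70).astype(np.uint8)*255
for uv in [(190,151),(220,151),(250,151),(279,151)]:
    c,a=blob(top,dark,uv,14); print("pad",c.round(2),a,back(T,c,.013).round(4))
sat=top.max(2).astype(int)-top.min(2); br=((g>140)&(sat<40)).astype(np.uint8)*255
for uv in [(151,227),(214,222),(298,227),(372,246)]:
    # fill cap hole by enclosing circle
    m=np.zeros(g.shape,np.uint8); cv2.circle(m,uv,11,255,-1); cs=cv2.findContours(m&br,0,1)[0]
    k=max(cs,key=cv2.contourArea); (x,y),r=cv2.minEnclosingCircle(k); M=cv2.moments(k); c=(M['m10']/M['m00'],M['m01']/M['m00'])
    print("cap",np.round([x,y,r,*c],2))
    for H in (.045,.065,.085,.105):
        p=back(T,c,H); print(H,p[:2].round(4),"scene top/bot",proj(S,[p,[p[0],p[1],0]]).round(1).tolist(), "r",round(T[0][0,0]*.02/(T[2]@p+T[3])[2],2))
print("speaker",back(T,(150,148.5),.061).round(3),"hand",back(T,(418,201),.03).round(3))
z=sc[125:255,200:375]; cv2.imwrite("pics/crop1.png",cv2.resize(z,None,fx=4.5,fy=4.5,interpolation=cv2.INTER_CUBIC))
E
python3 m.py
```

```text
pad [189.71 150.8 ] 322 [0.6434 0.1868 0.013 ]
pad [219.42 150.66] 327 [0.6437 0.1049 0.013 ]
pad [249.27 150.53] 329 [0.6439 0.0226 0.013 ]
pad [278.83 150.38] 326 [ 0.6442 -0.0588  0.013 ]
cap [151.   227.5   10.26 150.53 226.94]
0.045 [0.4347 0.2805] scene top/bot [[352.9, 226.6], [350.2, 238.4]] r 7.63
0.065 [0.4348 0.2747] scene top/bot [[352.2, 220.2], [348.5, 237.5]] r 7.79
0.085 [0.4349 0.2689] scene top/bot [[351.5, 213.7], [346.7, 236.5]] r 7.96
0.105 [0.4351 0.2632] scene top/bot [[350.9, 207.1], [344.9, 235.5]] r 8.13
cap [213.9  221.9   10.9  214.49 221.3 ]
0.045 [0.4494 0.1128] scene top/bot [[301.1, 202.3], [299.9, 213.9]] r 7.63
0.065 [0.4492 0.1104] scene top/bot [[301.1, 196.6], [299.3, 213.5]] r 7.79
0.085 [0.449  0.1081] scene top/bot [[301.1, 190.8], [298.7, 213.1]] r 7.95
0.105 [0.4489 0.1057] scene top/bot [[301.1, 184.9], [298.2, 212.7]] r 8.13
cap [298.17 227.28  10.83 298.45 226.65]
0.045 [ 0.4353 -0.1072] scene top/bot [[250.4, 170.7], [250.3, 181.9]] r 7.64
0.065 [ 0.4355 -0.105 ] scene top/bot [[250.9, 165.9], [250.7, 182.2]] r 7.8
0.085 [ 0.4356 -0.1029] scene top/bot [[251.4, 160.9], [251.2, 182.5]] r 7.97
0.105 [ 0.4357 -0.1008] scene top/bot [[251.9, 155.9], [251.6, 182.8]] r 8.14
cap [371.81 247.15  10.06 372.4  246.14]
0.045 [ 0.3847 -0.2993] scene top/bot [[221.2, 143.6], [221.7, 154.4]] r 7.69
0.065 [ 0.3858 -0.2932] scene top/bot [[221.9, 139.5], [222.7, 155.1]] r 7.85
0.085 [ 0.3869 -0.2872] scene top/bot [[222.7, 135.2], [223.6, 155.9]] r 8.01
0.105 [ 0.3881 -0.2811] scene top/bot [[223.4, 130.8], [224.5, 156.6]] r 8.19
speaker [0.64  0.283 0.061] hand [ 0.503 -0.429  0.03 ]
```

View pics/crop1.png

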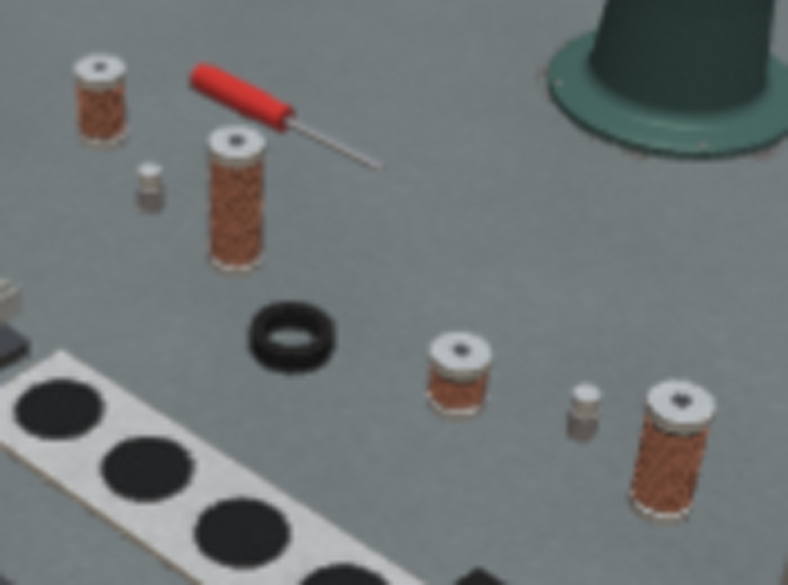

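Comparing the scene caps with the projections, the coil at y=.269 is c, y=.113 is a, y=-.101 is d and y=-.293 is b. The speaker is at +y. So d goes to y=.187, c to .105, b to .0226 and a to -.0588. Next I'll work out the turn that makes the fingers close along x.

```bash
python3 - <<'E'
from h import *
s=read_state(); R=Ro.from_rotvec(s["tcp_rot"]).as_matrix(); D=np.array([[0,1,0],[1,0,0],[0,0,-1.]])
print(Ro.from_matrix(R.T@D).as_rotvec(), R.round(3).tolist())
E
```

```text
[-0.0017542  -0.00132604 -1.18903209] [[0.928, 0.373, -0.001], [0.373, -0.928, 0.002], [0.0, -0.002, -1.0]]
```

>>> {"method": "jog_arm", "body": {
  "turn": [
    [0, 0, -0.1189],
    [0, 0, -0.1189],
    [0, 0, -0.1189],
    [0, 0, -0.1189],
    [0, 0, -0.1189],
    [0, 0, -0.1189],
    [0, 0, -0.1189],
    [0, 0, -0.1189],
    [0, 0, -0.1189],
    [0, 0, -0.1189],
    [0, 0, 0],
    [0, 0, 0],
    [0, 0, 0],
    [0, 0, 0],
    [0, 0, 0],
    [0, 0, 0],
    [0, 0, 0],
    [0, 0, 0],
    [0, 0, 0],
    [0, 0, 0]
  ],
  "delta_pos": [
    [0, 0, 0],
    [0, 0, 0],
    [0, 0, 0],
    [0, 0, 0],
    [0, 0, 0],
    [0, 0, 0],
    [0, 0, 0],
    [0, 0, 0],
    [0, 0, 0],
    [0, 0, 0],
    [0.037, 0.015, 0.005],
    [0.037, 0.015, 0.005],
    [0.037, 0.015, 0.005],
    [0.037, 0.015, 0.005],
    [0.037, 0.015, 0.005],
    [0.037, 0.015, 0.005],
    [0.037, 0.015, 0.005],
    [0.037, 0.015, 0.005],
    [0.037, 0.015, 0.005],
    [0, 0, 0]
  ],
  "gripper": [0.085, 0.085, 0.085, 0.085, 0.085, 0.085, 0.085, 0.085, 0.085, 0.085, 0.085, 0.085, 0.085, 0.085, 0.085, 0.085, 0.085, 0.085, 0.085, 0.085],
  "grip_force": 40
}}

```text
time: 1.77
tool_pos: [0.3871, -0.2867, 0.1844]
tcp_rot: [-2.212, -2.224, -0.004]
wrist_force: [-1.2, 0.3, -0.7]
width: 0.994
grip_force: 0.0
```

```bash
cat > look.py <<'E'
from h import *; import sys
name,x,y,z=sys.argv[1],*map(float,sys.argv[2:5])
s=read_state(); im=vision.read_camera("wrist")[:,:,::-1].copy(); cv2.imwrite(f"pics/{name}_raw.png",im)
C=cam("wrist",s); print("t",s["time"],"pos",np.round(s["tool_pos"],4),"rot",np.round(s["tcp_rot"],4),"q",np.round(s["q"],2))
r=float(sys.argv[5]) if len(sys.argv)>5 else .02
a=np.linspace(0,2*np.pi,40)
for zz in {z,float(sys.argv[6]) if len(sys.argv)>6 else z}:
  P=np.c_[x+r*np.cos(a),y+r*np.sin(a),0*a+zz]; cv2.polylines(im,[np.int32(proj(C,P)*8)],True,(0,255,0),1,shift=3)
print("cap centre px",proj(C,[[x,y,z]]).round(1)); cv2.imwrite(f"pics/{name}.png",im)
E
python3 look.py b1 .3858 -.2932 .065
```

```text
t 1.7667 pos [ 0.3871 -0.2867  0.1844] rot [-2.2125 -2.2235 -0.0042] q [-0.69 -0.07  2.06  0.    1.16 -0.7 ]
cap centre px [[249.9 197.1]]
```

View pics/b1.png

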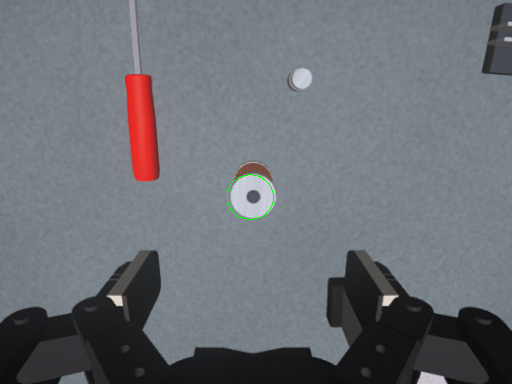

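The wrist view shows b's cap with its hole at about (253,197), nearly on the predicted ring (250,197). I'll fit it automatically and do the same for the other coils.

```bash
cat > fit.py <<'E'
from h import *; import sys
# fit.py x y H [rawpic]: refine cap centre from a wrist picture; prints shift in tool axes
x,y,H=map(float,sys.argv[1:4]); s=read_state()
im=cv2.imread(sys.argv[4]) if len(sys.argv)>4 else vision.read_camera("wrist")[:,:,::-1]
C=cam("wrist",s); g=im.max(2).astype(int); sat=g-im.min(2)
for k in range(3):
    c=proj(C,[[x,y,H]])[0]; r=np.linalg.norm(proj(C,[[x+.02,y,H]])[0]-c)
    m=((g>150)&(sat<45)).astype(np.uint8)*255; w=np.zeros(m.shape,np.uint8); cv2.circle(w,tuple(np.int32(c.round())),int(r*1.35),255,-1); m&=w
    k=cv2.convexHull(max(cv2.findContours(m,0,1)[0],key=cv2.contourArea)); e=cv2.fitEllipse(k)
    x,y,_=back(C,e[0],H)
p=s["tool_pos"]; print("t",s["time"],"px",np.round(e,1).tolist() if 0 else (e[0],e[1]),"r",r.round(1),"cap xy",round(x,4),round(y,4),"TCP",np.round(p,4),"tool shift x,y",round(y-p[1],4),round(x-p[0],4))
E
python3 fit.py .3858 -.2932 .065 pics/b1_raw.png
python3 - <<'E'
from h import *
s=read_state();R=Ro.from_rotvec(s["tcp_rot"]).as_matrix(); D=np.array([[0,1,0],[1,0,0],[0,0,-1.]])
print(Ro.from_matrix(R.T@D).as_rotvec())
E
```

```text
t 1.8167 px ((252.8365478515625, 195.93287658691406), (44.29434585571289, 46.78760528564453)) r 23.2 cap xy 0.3879 -0.2957 TCP [ 0.3867 -0.2897  0.1851] tool shift x,y -0.006 0.0012
[-0.00160084 -0.0021324   0.00540445]
```

>>> {"method": "jog_arm", "body": {
  "turn": [
    [0, 0, 0.0054],
    [0, 0, 0],
    [0, 0, 0]
  ],
  "delta_pos": [
    [0, 0, 0],
    [0, 0, 0],
    [0, 0, 0]
  ],
  "gripper": [0.085, 0.085, 0.085]
}}

```text
time: 2.07
tool_pos: [0.3863, -0.2947, 0.1865]
tcp_rot: [2.229, 2.213, -0.0]
wrist_force: [0.1, 0.7, -0.2]
width: 0.993
grip_force: 0.0
```

```bash
python3 fit.py .3883 -.2927 .065
```

```text
t 2.0667 px ((253.60821533203125, 185.2771759033203), (44.534088134765625, 47.03811264038086)) r 23.3 cap xy 0.3883 -0.292 TCP [ 0.3863 -0.2947  0.1865] tool shift x,y 0.0027 0.0021
```

>>> {"method": "jog_arm", "body": {
  "turn": [
    [0, 0, -0.007],
    [0, 0, 0],
    [0, 0, 0],
    [0, 0, 0],
    [0, 0, 0],
    [0, 0, 0],
    [0, 0, 0],
    [0, 0, 0],
    [0, 0, 0],
    [0, 0, 0],
    [0, 0, 0],
    [0, 0, 0],
    [0, 0, 0],
    [0, 0, 0]
  ],
  "delta_pos": [
    [0.0025, 0.002, 0],
    [0, 0, 0.04],
    [0, 0, 0.04],
    [0, 0, 0.035],
    [0, 0, 0.025],
    [0, 0, 0.015],
    [0, 0, 0.0085],
    [0, 0, 0],
    [0, 0, 0],
    [0, 0, 0],
    [0, 0, 0],
    [0, 0, 0],
    [0, 0, 0],
    [0, 0, 0]
  ],
  "gripper": [0.085, 0.085, 0.085, 0.085, 0.085, 0.085, 0.085, 0.085, 0.085, 0.03, 0.03, 0.03, 0.03, 0.03],
  "grip_force": 40
}}

```text
time: 3.28
tool_pos: [0.3893, -0.2916, 0.0241]
tcp_rot: [2.218, 2.222, 0.0]
wrist_force: [-1.3, 0.7, 6.8]
width: 0.456
grip_force: 40.2
```

>>> {"method": "jog_arm", "body": {
  "turn": [
    [0, 0, 0],
    [0, 0, 0],
    [0, 0, 0],
    [0, 0, 0],
    [0, 0, 0],
    [0, 0, 0],
    [0, 0, 0],
    [0, 0, 0],
    [0, 0, 0],
    [0, 0, 0],
    [0, 0, 0],
    [0, 0, 0],
    [0, 0, 0],
    [0, 0, 0],
    [0, 0, 0],
    [0, 0, 0],
    [0, 0, 0],
    [0, 0, 0],
    [0, 0, 0]
  ],
  "delta_pos": [
    [0, 0, -0.02],
    [0, 0, -0.035],
    [0, 0, -0.04],
    [0, 0, -0.035],
    [0, 0, -0.02],
    [0.0285, 0.0231, 0],
    [0.0285, 0.0231, 0],
    [0.0285, 0.0231, 0],
    [0.0285, 0.0231, 0],
    [0.0285, 0.0231, 0],
    [0.0285, 0.0231, 0],
    [0.0285, 0.0231, 0],
    [0.0285, 0.0231, 0],
    [0.0285, 0.0231, 0],
    [0.0285, 0.0231, 0],
    [0.0285, 0.0231, 0],
    [0, 0, 0],
    [0, 0, 0],
    [0, 0, 0]
  ],
  "gripper": [0.03, 0.03, 0.03, 0.03, 0.03, 0.03, 0.03, 0.03, 0.03, 0.03, 0.03, 0.03, 0.03, 0.03, 0.03, 0.03, 0.03, 0.03, 0.03]
}}

```text
time: 4.87
tool_pos: [0.6412, 0.023, 0.1719]
tcp_rot: [-2.218, -2.223, 0.003]
wrist_force: [1.0, -0.5, -1.6]
width: 0.458
grip_force: 41.0
```

```bash
cat > pads.py <<'E'
from h import *; import sys
# pads.py name: fit every predicted pad visible in wrist picture
s=read_state(); im=vision.read_camera("wrist")[:,:,::-1].copy(); cv2.imwrite(f"pics/{sys.argv[1]}.png",im)
C=cam("wrist",s); print("t",s["time"],"TCP",np.round(s["tool_pos"],4),np.round(s["tcp_rot"],3),"F",np.round(s["wrist_force"],1),"w",s["width"])
for y in (.1868,.1049,.0226,-.0588):
    x=.6439; c=proj(C,[[x,y,.013]])[0]; r=np.linalg.norm(proj(C,[[x+.03,y,.013]])[0]-c)
    if not(-5<c[0]<517 and -5<c[1]<389): continue
    m=(im.max(2)<75).astype(np.uint8)*255; w=np.zeros(m.shape,np.uint8); cv2.circle(w,tuple(np.int32(c.round())),int(r*1.25),255,-1); m&=w
    cs=cv2.findContours(m,0,1)[0]
    if not cs: continue
    k=cv2.convexHull(max(cs,key=cv2.contourArea)); e=cv2.fitEllipse(k); print("pad",y,"pred",c.round(1),"r",r.round(1),"fit",np.round(e[0],1),np.round(e[1],1),"world",back(C,e[0],.013).round(4))
E
python3 pads.py p1
```

```text
t 4.8667 TCP [0.6412 0.023  0.1719] [-2.218 -2.223  0.003] F [ 1.  -0.5 -1.6] w 0.4584431550437013
pad 0.1049 pred [254.6  89.7] r 33.3 fit [256.5  88.7] [63.5 66.7] world [0.6456 0.1058 0.013 ]
pad 0.0226 pred [254.4 178.4] r 30.8 fit [256.2 177. ] [56.8 58.6] world [0.6457 0.024  0.013 ]
```

View pics/p1.png

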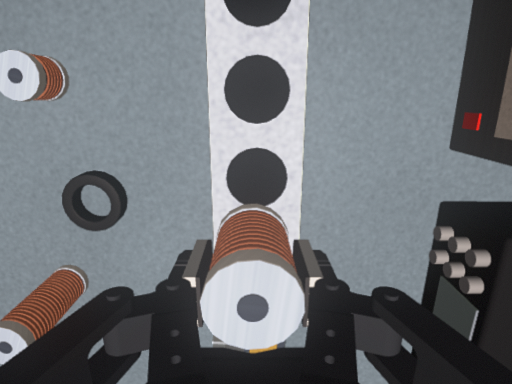

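>>> {"method": "jog_arm", "body": {
  "turn": [
    [0, 0, 0],
    [0, 0, 0],
    [0, 0, 0],
    [0, 0, 0],
    [0, 0, 0],
    [0, 0, 0],
    [0, 0, 0],
    [0, 0, 0]
  ],
  "delta_pos": [
    [0.001, 0.004, 0],
    [0, 0, 0.035],
    [0, 0, 0.04],
    [0, 0, 0.03],
    [0, 0, 0.015],
    [0, 0, 0.006],
    [0, 0, 0],
    [0, 0, 0]
  ],
  "gripper": [0.03, 0.03, 0.03, 0.03, 0.03, 0.03, 0.03, 0.03]
}}

```text
time: 5.58
tool_pos: [0.6468, 0.0233, 0.0478]
tcp_rot: [2.22, 2.221, 0.001]
wrist_force: [-0.1, -0.7, -0.6]
width: 0.459
grip_force: 41.1
```

>>> {"method": "jog_arm", "body": {
  "turn": [
    [0, 0, 0],
    [0, 0, 0],
    [0, 0, 0],
    [0, 0, 0],
    [0, 0, 0],
    [0, 0, 0],
    [0, 0, 0],
    [0, 0, 0]
  ],
  "delta_pos": [
    [0.0007, 0, 0.006],
    [0, 0, 0.0044],
    [0, 0, 0],
    [0, 0, 0],
    [0, 0, 0],
    [0, 0, 0],
    [0, 0, 0],
    [0, 0, 0]
  ],
  "gripper": [0.03, 0.03, 0.03, 0.03, 0.085, 0.085, 0.085, 0.085]
}}

```text
time: 6.25
tool_pos: [0.6463, 0.0248, 0.0367]
tcp_rot: [2.219, 2.223, 0.0]
wrist_force: [-0.7, -0.4, -0.2]
width: 0.988
grip_force: 0.0
```

>>> {"method": "jog_arm", "body": {
  "turn": [
    [0, 0, 0],
    [0, 0, 0],
    [0, 0, 0],
    [0, 0, 0],
    [0, 0, 0],
    [0, 0, 0],
    [0, 0, 0],
    [0, 0, 0],
    [0, 0, 0],
    [0, 0, 0],
    [0, 0, 0],
    [0, 0, 0],
    [0, 0, 0],
    [0, 0, 0],
    [0, 0, 0],
    [0, 0, 0]
  ],
  "delta_pos": [
    [0, 0, -0.02],
    [0, 0, -0.035],
    [0, 0, -0.04],
    [0, 0, -0.04],
    [0, 0, -0.025],
    [-0.0179, -0.0301, 0],
    [-0.0179, -0.0301, 0],
    [-0.0179, -0.0301, 0],
    [-0.0179, -0.0301, 0],
    [-0.0179, -0.0301, 0],
    [-0.0179, -0.0301, 0],
    [-0.0179, -0.0301, 0],
    [0, 0, 0],
    [0, 0, 0],
    [0, 0, 0],
    [0, 0, 0]
  ],
  "gripper": [0.085, 0.085, 0.085, 0.085, 0.085, 0.085, 0.085, 0.085, 0.085, 0.085, 0.085, 0.085, 0.085, 0.085, 0.085, 0.085]
}}

```text
time: 7.58
tool_pos: [0.4367, -0.1007, 0.1968]
tcp_rot: [2.218, 2.223, 0.001]
wrist_force: [-0.3, -0.8, -0.6]
width: 0.998
grip_force: 0.0
```

```bash
python3 look.py d1 .4357 -.1008 .105; python3 fit.py .4357 -.1008 .105
```

```text
t 7.5833 pos [ 0.4367 -0.1007  0.1968] rot [2.2185e+00 2.2232e+00 1.4000e-03] q [-0.28 -0.15  2.11  0.    1.19 -0.28]
cap centre px [[249.7 199. ]]
t 7.6333 px ((250.79319763183594, 196.76333618164062), (49.303794860839844, 52.117401123046875)) r 26.0 cap xy 0.4365 -0.0989 TCP [ 0.4368 -0.1006  0.1967] tool shift x,y 0.0017 -0.0002
```

View pics/d1.png

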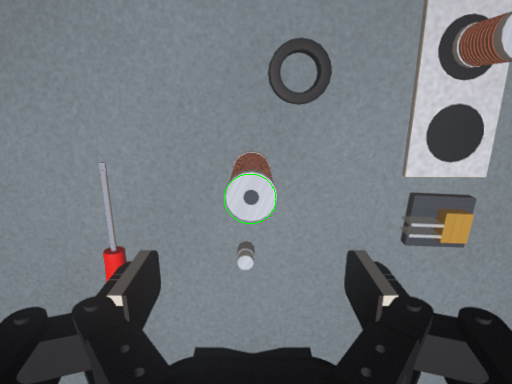

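The wrist view shows d's cap at (251,197) under the ring, and b upright on its pad at upper right. Next I'll grasp d.

>>> {"method": "jog_arm", "body": {
  "turn": [
    [0, 0, 0],
    [0, 0, 0],
    [0, 0, 0],
    [0, 0, 0],
    [0, 0, 0],
    [0, 0, 0],
    [0, 0, 0],
    [0, 0, 0],
    [0, 0, 0],
    [0, 0, 0],
    [0, 0, 0],
    [0, 0, 0],
    [0, 0, 0]
  ],
  "delta_pos": [
    [0.0015, 0.0005, 0],
    [0, 0, 0.035],
    [0, 0, 0.04],
    [0, 0, 0.035],
    [0, 0, 0.022],
    [0, 0, 0.015],
    [0, 0, 0],
    [0, 0, 0],
    [0, 0, 0],
    [0, 0, 0],
    [0, 0, 0],
    [0, 0, 0],
    [0, 0, 0]
  ],
  "gripper": [0.085, 0.085, 0.085, 0.085, 0.085, 0.085, 0.085, 0.085, 0.03, 0.03, 0.03, 0.03, 0.03]
}}

```text
time: 8.77
tool_pos: [0.4369, -0.0997, 0.0507]
tcp_rot: [2.218, 2.222, 0.001]
wrist_force: [-1.9, 0.2, 6.0]
width: 0.46
grip_force: 39.4
```

>>> {"method": "jog_arm", "body": {
  "turn": [
    [0, 0, 0],
    [0, 0, 0],
    [0, 0, 0],
    [0, 0, 0],
    [0, 0, 0],
    [0, 0, 0],
    [0, 0, 0],
    [0, 0, 0],
    [0, 0, 0],
    [0, 0, 0],
    [0, 0, 0],
    [0, 0, 0],
    [0, 0, 0],
    [0, 0, 0],
    [0, 0, 0],
    [0, 0, 0],
    [0, 0, 0],
    [0, 0, 0],
    [0, 0, 0]
  ],
  "delta_pos": [
    [0, 0, -0.02],
    [0, 0, -0.035],
    [0, 0, -0.04],
    [0, 0, -0.03],
    [0, 0, -0.015],
    [0.0287, 0.0209, 0],
    [0.0287, 0.0209, 0],
    [0.0287, 0.0209, 0],
    [0.0287, 0.0209, 0],
    [0.0287, 0.0209, 0],
    [0.0287, 0.0209, 0],
    [0.0287, 0.0209, 0],
    [0.0287, 0.0209, 0],
    [0.0287, 0.0209, 0],
    [0.0287, 0.0209, 0],
    [0, 0, 0],
    [0, 0, 0],
    [0, 0, 0],
    [0, 0, 0]
  ],
  "gripper": [0.03, 0.03, 0.03, 0.03, 0.03, 0.03, 0.03, 0.03, 0.03, 0.03, 0.03, 0.03, 0.03, 0.03, 0.03, 0.03, 0.03, 0.03, 0.03]
}}

```text
time: 10.35
tool_pos: [0.6437, 0.1869, 0.1888]
tcp_rot: [-2.22, -2.222, 0.002]
wrist_force: [-0.2, -0.3, -2.2]
width: 0.461
grip_force: 41.5
```

```bash
python3 pads.py p2
```

```text
t 10.35 TCP [0.6437 0.1869 0.1888] [-2.220e+00 -2.222e+00  2.000e-03] F [-0.2 -0.3 -2.2] w 0.46093706429087616
pad 0.1868 pred [251.8 174.2] r 29.3 fit [253.3 172.9] [54.  55.6] world [0.6454 0.1881 0.013 ]
pad -0.0588 pred [252.  364.8] r 23.8 fit [252.  364.9] [56.5 57.9] world [ 0.6439 -0.059   0.013 ]
```

>>> {"method": "jog_arm", "body": {
  "turn": [
    [0, 0, 0],
    [0, 0, 0],
    [0, 0, 0],
    [0, 0, 0],
    [0, 0, 0],
    [0, 0, 0],
    [0, 0, 0],
    [0, 0, 0]
  ],
  "delta_pos": [
    [0.0005, 0.0025, 0],
    [0, 0, 0.035],
    [0, 0, 0.035],
    [0, 0, 0.025],
    [0, 0, 0.015],
    [0, 0, 0.005],
    [0, 0, 0],
    [0, 0, 0]
  ],
  "gripper": [0.03, 0.03, 0.03, 0.03, 0.03, 0.03, 0.03, 0.03]
}}

```text
time: 11.07
tool_pos: [0.6484, 0.1884, 0.0759]
tcp_rot: [2.219, 2.222, 0.003]
wrist_force: [0.1, 0.1, -1.7]
width: 0.459
grip_force: 41.5
```

>>> {"method": "jog_arm", "body": {
  "turn": [
    [0, 0, 0],
    [0, 0, 0],
    [0, 0, 0],
    [0, 0, 0],
    [0, 0, 0]
  ],
  "delta_pos": [
    [-0.0008, -0.0022, 0.005],
    [0, 0, 0.005],
    [0, 0, 0.0015],
    [0, 0, 0],
    [0, 0, 0]
  ],
  "gripper": [0.03, 0.03, 0.03, 0.03, 0.03]
}}

```text
time: 11.48
tool_pos: [0.6455, 0.1878, 0.0639]
tcp_rot: [2.219, 2.223, 0.002]
wrist_force: [-0.8, -1.1, 0.3]
width: 0.46
grip_force: 41.4
```

>>> {"method": "jog_arm", "body": {
  "turn": [
    [0, 0, 0],
    [0, 0, 0],
    [0, 0, 0],
    [0, 0, 0],
    [0, 0, 0],
    [0, 0, 0],
    [0, 0, 0],
    [0, 0, 0],
    [0, 0, 0],
    [0, 0, 0],
    [0, 0, 0],
    [0, 0, 0],
    [0, 0, 0],
    [0, 0, 0],
    [0, 0, 0],
    [0, 0, 0],
    [0, 0, 0],
    [0, 0, 0],
    [0, 0, 0]
  ],
  "delta_pos": [
    [0, 0, 0],
    [0, 0, 0],
    [0, 0, 0],
    [0, 0, 0],
    [0, 0, -0.015],
    [0, 0, -0.03],
    [0, 0, -0.04],
    [0, 0, -0.03],
    [0, 0, -0.015],
    [-0.0123, -0.0327, 0],
    [-0.0123, -0.0327, 0],
    [-0.0123, -0.0327, 0],
    [-0.0123, -0.0327, 0],
    [-0.0123, -0.0327, 0],
    [-0.0123, -0.0327, 0],
    [0, 0, 0.03],
    [0, 0, 0],
    [0, 0, 0],
    [0, 0, 0]
  ],
  "gripper": [0.085, 0.085, 0.085, 0.085, 0.085, 0.085, 0.085, 0.085, 0.085, 0.085, 0.085, 0.085, 0.085, 0.085, 0.085, 0.085, 0.085, 0.085, 0.085]
}}

```text
time: 13.07
tool_pos: [0.4499, 0.1138, 0.1641]
tcp_rot: [2.219, 2.223, 0.002]
wrist_force: [-0.4, -0.3, 0.2]
width: 0.994
grip_force: 0.0
```

```bash
python3 look.py a1 .4494 .1128 .045; python3 fit.py .4494 .1128 .045
```

```text
t 13.0667 pos [0.4499 0.1138 0.1641] rot [2.2192e+00 2.2228e+00 1.6000e-03] q [ 0.19 -0.09  2.11  0.    1.11  0.19]
cap centre px [[250.5 190.3]]
t 13.1167 px ((249.6764373779297, 186.54739379882812), (45.05827331542969, 46.946048736572266)) r 23.5 cap xy 0.4493 0.1162 TCP [0.4504 0.1139 0.1643] tool shift x,y 0.0023 -0.0011
```

View pics/a1.png

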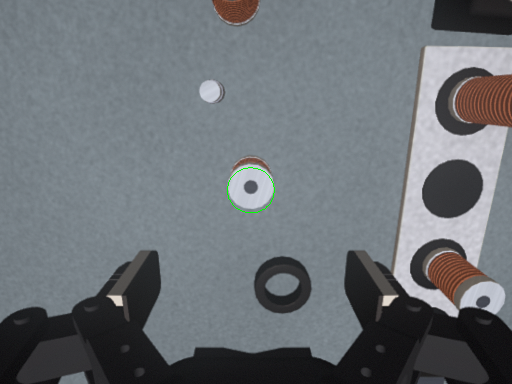

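Cap a sits at (250,187), and d and b stand on their pads at right. Next I'll grasp a.

>>> {"method": "jog_arm", "body": {
  "turn": [
    [0, 0, 0],
    [0, 0, 0],
    [0, 0, 0],
    [0, 0, 0],
    [0, 0, 0],
    [0, 0, 0],
    [0, 0, 0],
    [0, 0, 0],
    [0, 0, 0],
    [0, 0, 0],
    [0, 0, 0],
    [0, 0, 0],
    [0, 0, 0],
    [0, 0, 0]
  ],
  "delta_pos": [
    [0.0022, 0, 0],
    [0, 0, 0.035],
    [0, 0, 0.04],
    [0, 0, 0.035],
    [0, 0, 0.022],
    [0, 0, 0.012],
    [0, 0, 0.007],
    [0, 0, 0],
    [0, 0, 0],
    [0, 0, 0],
    [0, 0, 0],
    [0, 0, 0],
    [0, 0, 0],
    [0, 0, 0]
  ],
  "gripper": [0.085, 0.085, 0.085, 0.085, 0.085, 0.085, 0.085, 0.085, 0.085, 0.03, 0.03, 0.03, 0.03, 0.03]
}}

```text
time: 14.33
tool_pos: [0.4498, 0.1159, 0.013]
tcp_rot: [2.219, 2.222, 0.003]
wrist_force: [-0.7, -0.6, 5.9]
width: 0.459
grip_force: 40.3
```

>>> {"method": "jog_arm", "body": {
  "turn": [
    [0, 0, 0],
    [0, 0, 0],
    [0, 0, 0],
    [0, 0, 0],
    [0, 0, 0],
    [0, 0, 0],
    [0, 0, 0],
    [0, 0, 0],
    [0, 0, 0],
    [0, 0, 0],
    [0, 0, 0],
    [0, 0, 0],
    [0, 0, 0],
    [0, 0, 0],
    [0, 0, 0],
    [0, 0, 0]
  ],
  "delta_pos": [
    [0, 0, -0.02],
    [0, 0, -0.035],
    [0, 0, -0.04],
    [0, 0, -0.035],
    [0, 0, -0.02],
    [-0.0249, 0.028, 0],
    [-0.0249, 0.028, 0],
    [-0.0249, 0.028, 0],
    [-0.0249, 0.028, 0],
    [-0.0249, 0.028, 0],
    [-0.0249, 0.028, 0],
    [-0.0249, 0.028, 0],
    [0, 0, 0],
    [0, 0, 0],
    [0, 0, 0],
    [0, 0, 0]
  ],
  "gripper": [0.03, 0.03, 0.03, 0.03, 0.03, 0.03, 0.03, 0.03, 0.03, 0.03, 0.03, 0.03, 0.03, 0.03, 0.03, 0.03]
}}

```text
time: 15.67
tool_pos: [0.6438, -0.0575, 0.1612]
tcp_rot: [-2.218, -2.223, 0.002]
wrist_force: [-0.4, 0.1, -1.9]
width: 0.456
grip_force: 41.3
```

```bash
python3 pads.py p3
```

```text
t 15.6667 TCP [ 0.6438 -0.0575  0.1612] [-2.218e+00 -2.223e+00  2.000e-03] F [-0.4  0.1 -1.9] w 0.45628812289458137
pad 0.0226 pred [251.7  91.7] r 34.4 fit [244.   91.1] [45.3 62.5] world [0.6372 0.0231 0.013 ]
pad -0.0588 pred [251.7 182.2] r 31.9 fit [253.9 181.5] [59.1 60.8] world [ 0.646  -0.0581  0.013 ]
```

View pics/p3.png

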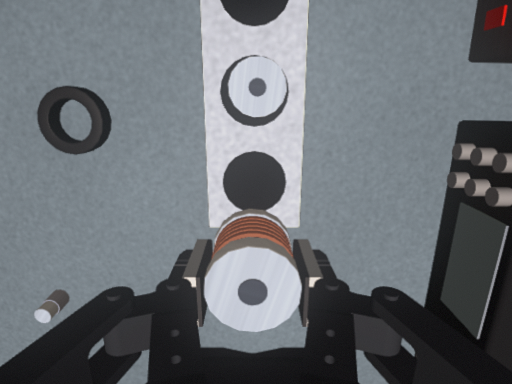

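>>> {"method": "jog_arm", "body": {
  "turn": [
    [0, 0, 0],
    [0, 0, 0],
    [0, 0, 0],
    [0, 0, 0],
    [0, 0, 0],
    [0, 0, 0],
    [0, 0, 0],
    [0, 0, 0]
  ],
  "delta_pos": [
    [-0.0008, 0.001, 0],
    [0, 0, 0.035],
    [0, 0, 0.04],
    [0, 0, 0.03],
    [0, 0, 0.016],
    [0, 0, 0.004],
    [0, 0, 0],
    [0, 0, 0]
  ],
  "gripper": [0.03, 0.03, 0.03, 0.03, 0.03, 0.03, 0.03, 0.03]
}}

```text
time: 16.38
tool_pos: [0.647, -0.0588, 0.0382]
tcp_rot: [2.218, 2.223, 0.002]
wrist_force: [0.4, 0.0, -1.4]
width: 0.451
grip_force: 41.3
```

>>> {"method": "jog_arm", "body": {
  "turn": [
    [0, 0, 0],
    [0, 0, 0],
    [0, 0, 0],
    [0, 0, 0],
    [0, 0, 0]
  ],
  "delta_pos": [
    [0.0008, -0.0006, 0.006],
    [0, 0, 0.005],
    [0, 0, 0.001],
    [0, 0, 0],
    [0, 0, 0]
  ],
  "gripper": [0.03, 0.03, 0.03, 0.03, 0.03]
}}

```text
time: 16.8
tool_pos: [0.6465, -0.0583, 0.0261]
tcp_rot: [2.219, 2.222, 0.002]
wrist_force: [-0.5, 1.0, 3.2]
width: 0.456
grip_force: 41.5
```

>>> {"method": "jog_arm", "body": {
  "turn": [
    [0, 0, 0],
    [0, 0, 0],
    [0, 0, 0],
    [0, 0, 0],
    [0, 0, 0],
    [0, 0, 0],
    [0, 0, 0],
    [0, 0, 0],
    [0, 0, 0]
  ],
  "delta_pos": [
    [0, 0, 0],
    [0, 0, 0],
    [0, 0, 0],
    [0, 0, 0],
    [0, 0, -0.02],
    [0, 0, -0.04],
    [0, 0, -0.04],
    [0, 0, -0.04],
    [0, 0, -0.02]
  ],
  "gripper": [0.085, 0.085, 0.085, 0.085, 0.085, 0.085, 0.085, 0.085, 0.085]
}}

```text
time: 17.55
tool_pos: [0.6481, -0.0587, 0.191]
tcp_rot: [2.215, 2.219, 0.007]
wrist_force: [0.6, -0.5, 1.5]
width: 0.99
grip_force: 0.0
```

>>> {"method": "jog_arm", "body": {
  "turn": [
    [0, 0, 0],
    [0, 0, 0],
    [0, 0, 0],
    [0, 0, 0],
    [0, 0, 0],
    [0, 0, 0],
    [0, 0, 0],
    [0, 0, 0],
    [0, 0, 0],
    [0, 0, 0],
    [0, 0, 0],
    [0, 0, 0],
    [0, 0, 0],
    [0, 0, 0]
  ],
  "delta_pos": [
    [0.0329, -0.0211, 0],
    [0.0329, -0.0211, 0],
    [0.0329, -0.0211, 0],
    [0.0329, -0.0211, 0],
    [0.0329, -0.0211, 0],
    [0.0329, -0.0211, 0],
    [0.0329, -0.0211, 0],
    [0.0329, -0.0211, 0],
    [0.0329, -0.0211, 0],
    [0.0329, -0.0211, 0],
    [0, 0, 0],
    [0, 0, 0],
    [0, 0, 0],
    [0, 0, 0]
  ],
  "gripper": [0.085, 0.085, 0.085, 0.085, 0.085, 0.085, 0.085, 0.085, 0.085, 0.085, 0.085, 0.085, 0.085, 0.085]
}}

```text
time: 18.72
tool_pos: [0.4346, 0.2695, 0.1848]
tcp_rot: [2.22, 2.222, -0.0]
wrist_force: [0.8, 0.1, -0.6]
width: 0.996
grip_force: 0.0
```

```bash
python3 look.py c1 .4349 .2689 .085; python3 fit.py .4349 .2689 .085
```

```text
t 18.7167 pos [0.4346 0.2695 0.1848] rot [ 2.2204e+00  2.2218e+00 -3.0000e-04] q [ 0.51 -0.01  2.   -0.    1.15  0.51]
cap centre px [[251.6 196.5]]
t 18.7667 px ((253.8614959716797, 196.4661407470703), (47.408817291259766, 50.326568603515625)) r 25.1 cap xy 0.4369 0.2687 TCP [0.4348 0.2693 0.1848] tool shift x,y -0.0006 0.0021
```

View pics/c1.png

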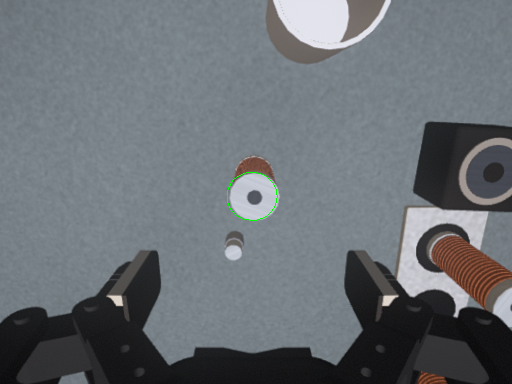

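c's cap is at (254,196), and the mug and speaker are clear of it. Next I'll grasp c.

>>> {"method": "jog_arm", "body": {
  "turn": [
    [0, 0, 0],
    [0, 0, 0],
    [0, 0, 0],
    [0, 0, 0],
    [0, 0, 0],
    [0, 0, 0],
    [0, 0, 0],
    [0, 0, 0],
    [0, 0, 0],
    [0, 0, 0],
    [0, 0, 0],
    [0, 0, 0],
    [0, 0, 0],
    [0, 0, 0]
  ],
  "delta_pos": [
    [-0.0006, 0.0025, 0],
    [0, 0, 0.035],
    [0, 0, 0.04],
    [0, 0, 0.035],
    [0, 0, 0.022],
    [0, 0, 0.012],
    [0, 0, 0.005],
    [0, 0, 0],
    [0, 0, 0],
    [0, 0, 0],
    [0, 0, 0],
    [0, 0, 0],
    [0, 0, 0],
    [0, 0, 0]
  ],
  "gripper": [0.085, 0.085, 0.085, 0.085, 0.085, 0.085, 0.085, 0.085, 0.085, 0.03, 0.03, 0.03, 0.03, 0.03]
}}

```text
time: 19.98
tool_pos: [0.4371, 0.2703, 0.037]
tcp_rot: [2.219, 2.223, 0.003]
wrist_force: [-2.1, -1.1, 5.9]
width: 0.459
grip_force: 39.7
```

>>> {"method": "jog_arm", "body": {
  "turn": [
    [0, 0, 0],
    [0, 0, 0],
    [0, 0, 0],
    [0, 0, 0],
    [0, 0, 0],
    [0, 0, 0],
    [0, 0, 0],
    [0, 0, 0],
    [0, 0, 0],
    [0, 0, 0],
    [0, 0, 0],
    [0, 0, 0],
    [0, 0, 0],
    [0, 0, 0],
    [0, 0, 0],
    [0, 0, 0],
    [0, 0, 0]
  ],
  "delta_pos": [
    [0, 0, -0.02],
    [0, 0, -0.04],
    [0, 0, -0.04],
    [0, 0, -0.04],
    [0, 0, -0.02],
    [-0.0204, 0.0261, 0],
    [-0.0204, 0.0261, 0],
    [-0.0204, 0.0261, 0],
    [-0.0204, 0.0261, 0],
    [-0.0204, 0.0261, 0],
    [-0.0204, 0.0261, 0],
    [-0.0204, 0.0261, 0],
    [-0.0204, 0.0261, 0],
    [0, 0, 0],
    [0, 0, 0],
    [0, 0, 0],
    [0, 0, 0]
  ],
  "gripper": [0.03, 0.03, 0.03, 0.03, 0.03, 0.03, 0.03, 0.03, 0.03, 0.03, 0.03, 0.03, 0.03, 0.03, 0.03, 0.03, 0.03]
}}

```text
time: 21.4
tool_pos: [0.6444, 0.1076, 0.1953]
tcp_rot: [-2.218, -2.223, 0.002]
wrist_force: [0.5, -0.1, -2.4]
width: 0.456
grip_force: 41.2
```

```bash
python3 pads.py p4
```

```text
t 21.4 TCP [0.6444 0.1076 0.1953] [-2.218e+00 -2.223e+00  2.000e-03] F [ 0.5 -0.1 -2.4] w 0.4558391284590526Traceback (most recent call last):
  File "pads.py", line 11, in <module>
    k=cv2.convexHull(max(cs,key=cv2.contourArea)); e=cv2.fitEllipse(k); print("pad",y,"pred",c.round(1),"r",r.round(1),"fit",np.round(e[0],1),np.round(e[1],1),"world",back(C,e[0],.013).round(4))
                                                     ~~~~~~~~~~~~~~^^^
cv2.error: OpenCV(4.12.0) /io/opencv/modules/imgproc/src/shapedescr.cpp:361: error: (-201:Incorrect size of input array) There should be at least 5 points to fit the ellipse in function 'fitEllipseNoDirect'
```

View pics/p4.png

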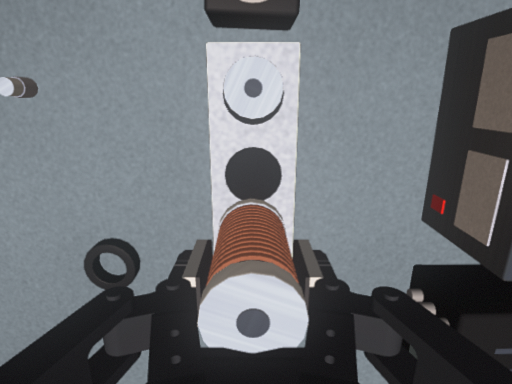

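>>> {"method": "jog_arm", "body": {
  "turn": [
    [0, 0, 0],
    [0, 0, 0],
    [0, 0, 0],
    [0, 0, 0],
    [0, 0, 0],
    [0, 0, 0],
    [0, 0, 0],
    [0, 0, 0]
  ],
  "delta_pos": [
    [0, 0.0007, 0],
    [0, 0, 0.035],
    [0, 0, 0.04],
    [0, 0, 0.035],
    [0, 0, 0.018],
    [0, 0, 0.005],
    [0, 0, 0],
    [0, 0, 0]
  ],
  "gripper": [0.03, 0.03, 0.03, 0.03, 0.03, 0.03, 0.03, 0.03]
}}

```text
time: 22.12
tool_pos: [0.6471, 0.1075, 0.0642]
tcp_rot: [2.218, 2.223, 0.002]
wrist_force: [0.9, -0.2, -0.6]
width: 0.458
grip_force: 41.1
```

>>> {"method": "jog_arm", "body": {
  "turn": [
    [0, 0, 0],
    [0, 0, 0],
    [0, 0, 0],
    [0, 0, 0],
    [0, 0, 0]
  ],
  "delta_pos": [
    [-0.0003, -0.0006, 0.006],
    [0, 0, 0.006],
    [0, 0, 0.002],
    [0, 0, 0],
    [0, 0, 0]
  ],
  "gripper": [0.03, 0.03, 0.03, 0.03, 0.03]
}}

```text
time: 22.53
tool_pos: [0.6466, 0.1067, 0.0502]
tcp_rot: [2.219, 2.222, 0.003]
wrist_force: [-0.5, -0.7, 3.7]
width: 0.461
grip_force: 41.2
```

Next I'll release c, lift, back off toward the robot and look from above.

>>> {"method": "jog_arm", "body": {
  "turn": [
    [0, 0, 0],
    [0, 0, 0],
    [0, 0, 0],
    [0, 0, 0],
    [0, 0, 0],
    [0, 0, 0],
    [0, 0, 0],
    [0, 0, 0],
    [0, 0, 0],
    [0, 0, 0],
    [0, 0, 0],
    [0, 0, 0],
    [0, 0, 0],
    [0, 0, 0],
    [0, 0, 0],
    [0, 0, 0]
  ],
  "delta_pos": [
    [0, 0, 0],
    [0, 0, 0],
    [0, 0, 0],
    [0, 0, 0],
    [0, 0, -0.02],
    [0, 0, -0.04],
    [0, 0, -0.04],
    [0, 0, -0.04],
    [0, 0, -0.02],
    [0, -0.035, 0],
    [0, -0.035, 0],
    [0, -0.035, 0],
    [0, -0.035, 0],
    [0, -0.035, 0],
    [0, -0.035, 0],
    [0, 0, 0]
  ],
  "gripper": [0.085, 0.085, 0.085, 0.085, 0.085, 0.085, 0.085, 0.085, 0.085, 0.085, 0.085, 0.085, 0.085, 0.085, 0.085, 0.085]
}}

```text
time: 23.87
tool_pos: [0.4288, 0.1059, 0.2071]
tcp_rot: [-2.216, -2.221, 0.007]
wrist_force: [-0.8, -0.2, -0.8]
width: 0.992
grip_force: 0.0
```

```bash
python3 - <<'E'
from h import *
T=cam("top");S=cam("scene"); a=np.linspace(0,2*np.pi,40); out=[]
ims={n:vision.read_camera(n)[:,:,::-1].copy() for n in("top","scene")}
for n,C,(r0,r1,c0,c1) in (("top",T,(110,190,120,340)),("scene",S,(150,300,165,345))):
    im=cv2.resize(ims[n][r0:r1,c0:c1],None,fx=3.6,fy=3.6,interpolation=cv2.INTER_CUBIC)
    for (x,y),H in zip([(.6434,.1868),(.6437,.1049),(.6439,.0226),(.6442,-.0588)],(.105,.085,.065,.045)):
        for z in(.013,.013+H):
            P=np.c_[x+.02*np.cos(a),y+.02*np.sin(a),0*a+z]; q=(proj(C,P)-[c0,r0]+.5)*3.6-.5
            cv2.polylines(im,[np.int32(q*8)],True,(0,255,0),1,cv2.LINE_AA,3)
    out.append(im)
w=max(o.shape[1] for o in out); cv2.imwrite("pics/fin.png",np.vstack([cv2.copyMakeBorder(o,0,0,0,w-o.shape[1],0) for o in out])[:,:800]) 
im=cv2.imread("pics/fin.png"); f=min(1,600/im.shape[0]); cv2.imwrite("pics/fin.png",cv2.resize(im,None,fx=f,fy=f)); print(im.shape,f)
E
```

```text
(828, 792, 3) 0.7246376811594203
```

View pics/fin.png

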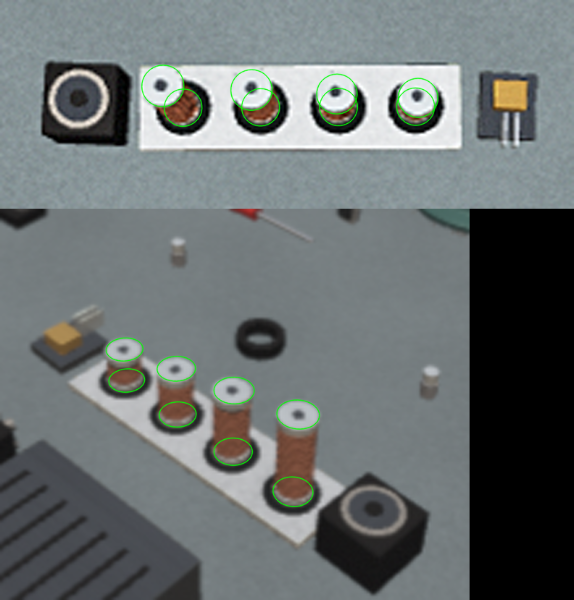

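The picture shows all four coils upright, with their caps and feet on the predicted rings. Height falls from the speaker end to the key end, and the speaker hasn't moved. I'll hand the job in.

```bash
python3 -c "
from workcell import ticket; print(ticket.finish_job())"
```

```text
the job is handed in; nothing more can be done
None
```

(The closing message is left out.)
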